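# Put the burner caps of a gas hob back on their own burners

## Robot

A 7-joint arm with a two-finger parallel gripper is mounted at the origin on the work surface. World frame = base frame: x ahead of the robot, y to its left, z up, the work surface at z = 0. Lengths are in mm, angles in rad, forces in N, time in s.
With the tool pointing down it reaches from about 350 to 900 mm from the base axis. Payload 8.1 kg.
Tool frame: the origin (TCP) lies midway between the tips of the shut fingers; the grasp point (between the pads) lies r.grip_depth behind it (r.grip_depth is the distance from the TCP to the grasp point, in mm); z points along the fingers, y is the line along which they close (so a half turn about z gives the same grasp; the last joint's range is limited). The gripper opens to 85 mm and grips with 20 to 120 N. Pads are 22 mm wide; open, the fingers measure 114 mm over their backs; the gripper's body (76 mm by 85 mm) begins 54 mm behind the grasp point. The pads swing forward as they close: fully open they stand 13 mm farther back than shut.
Start: joints at [1.067, 0.434, 0.025, 1.573, -0.012, 1.134, -0.075], TCP at [243.825, -575.492, 231.323] pointing down, gripper open.
Joint ranges: [-2.62, 2.62], [-0.44, 2.09], [-1.27, 1.32], [0.08, 2.57], [-1.32, 4.46], [0.12, 2], [-2.74, 2.74]. Speed limits (rad/s): [2.22, 2.22, 3.01, 3.01, 3.14, 3.14, 3.14].

## Interface

Orientations are given as a rotation vector (axis times angle).
In Python, from bench import r gives the robot as it stands.
- The arm moves only by the tool move_arm, never from a script. Its argument "motion" is a list of rows, each a list of 7 numbers: the shift along the tool's x, y, z in mm, then the turn, a rotation vector about the tool's x, y, z in degrees, then the finger opening in mm, from 0 to 85.4. A call has 1 to 12 rows; each row is the pose to reach, as a shift and turn from the pose commanded when the call began, along the tool's axes at that moment; what a row does not reach only later rows make up. A row lasts 1/8 s, in which the tool goes at most 62.5 mm and 10.7 degrees, less where a joint would pass 70% of its speed; a pose out of reach is approached as far as the arm can. A call with a gripper value outside its range is refused whole. The fingers move at their own pace and stop on an object; "force" is the grip in N (left out, the last holds). Time passes only in rows, so rows that repeat a pose let the fingers close. It gives the time, the measured TCP pose, the force, the opening and the grip force at its end, in the units of the state.
- r.read_state(): the state, without advancing time (a new reading comes with each control period).
- r.get_image(name): name is "side" or "top" or "wrist"; returns a dict with "image" (384x512x3 uint8, red, green, blue), "camera_matrix" (3x3 intrinsics, pixels), "position" and "rotation" of the camera in the world. Camera axes: x right, y down, z forward; pixel columns grow to the right and rows downward; lengths in mm; the calibration is good to about 2 mm. A picture is of the moment at which its call begins. There is no depth.
- r.job_done(): hands the job in; it is judged then, once.
Trained networks look in the newest picture that a camera, given by its name, has taken for a name from the list of things; names that differ only in an ending like _2 or _b are one class to them, and where a whole thing is asked for, a point or a joint stands for the part that bears it (a point fixed in the world has none). Each returns a list of dicts, best first, with "confidence" (0 to 1); they miss things now and then, are a little off and sometimes report something else, mostly with a low value. They report only what shows in the picture. A call takes as long as a camera call. They do not tell look-alikes from the thing itself.
- r.cut_out(name, camera): "pixels" (384x512 bool, what is visible of it) and "box" ([left, top, width, height] in pixels, round what is visible of it).
- r.mark_of(name, camera): "pixel" ([row, column] in pixels: a listed point, or the origin of a listed thing).
The state is a dict: "time": time; "joints": joint angles; "dq": joint speeds; "effort": joint torques, N m; "tcp_pos": TCP position; "eef_rot": TCP orientation; "force": force on the tool from outside, world axes, zero at the start; "moment": the same for the moment, N m; "finger_gap": finger opening in mm; "gripper_force": force on a finger pad.
Only numpy, scipy, OpenCV 4.12 (cv2) and the standard library are available. Lean on these libraries where they do the work, as an engineer would, in place of code of your own. Each camera call takes 0.05 s, during which the arm holds its last target. There are 200 camera calls.

## Task

The three caps of this gas hob have been put back on the wrong burners. Put each cap on its own burner - small on small, medium on medium, large on large - properly seated over its middle and level; the green mat beside the hob is free for setting one aside while you change them round. Set the enamelled caps down gently, do not drop them, and leave the pan support, the grease tin and the screwdriver where they are.

Things in the scene. Friction and masses are not known exactly. Their poses are not given: they have to be found in the camera images.
- cap_small: Small burner cap: loose black enamelled disc, 46 mm diameter, 18 mm thick, about 100 g. Origin: centre of its underside, z up. Top 10 mm solid; below is a rim, hollow inside (hollow 36 mm wide, 8 mm deep), so it lies flat by its rim on any flat surface. At the start it lies on a wrong burner.
- cap_medium: Medium burner cap: as the small one but 57 mm diameter, about 150 g (same 18 mm thickness and same 36 mm hollow). At the start it lies on a wrong burner.
- cap_large: Large burner cap: as the small one but 68 mm diameter, about 220 g (same 18 mm thickness and same 36 mm hollow). At the start it lies on a wrong burner.
- burner_small: Small burner, fixed on the hob: slotted aluminium crown, 56 mm diameter, over a grey ring plate, 88 mm. Origin: its centre on the hob's steel plate, z up. Crown's flat top 26 mm above the origin; on it a collar 18 mm wide, 5 mm high, hidden under any cap, enters the cap's hollow with 9 mm of play all round. A seated cap's origin is 26 mm above this origin, over its centre.
- burner_medium: Medium burner, fixed on the hob: as the small one, but crown 68 mm in diameter and grey ring plate 102 mm (same heights, same collar). On each burner a thin white ignition pin stands beside the crown, no higher than its top.
- burner_large: Large burner, fixed on the hob: as the small one, but crown 82 mm in diameter and grey ring plate 116 mm (same heights, same collar). The hob is a steel box 510 mm deep, 450 mm wide; its plate lies 55 mm above the bench; its burners stand in a triangle about 230 mm apart; three knobs 22 mm high run along its edge nearest the robot.
- mat: Free green mat, flat on the bench beside the hob, to the left or the right, fixed, 170 x 170 mm, 4 mm thick, empty at the start. Origin: centre of its underside on the bench; top 4 mm above it. Room to set a cap aside.
- pan_support: Bystander: black cast-iron pan support, 200 x 200 mm square frame on four feet, 37 mm high, lying on the bench beside the hob on the side away from the mat. Origin: centre of its underside. Leave it where it is.
- grease_tin: Bystander: small red and yellow grease tin with a white lid, 56 mm diameter, 60 mm tall, standing loose on the hob's plate near its left or right edge, beside the burner position farthest from the robot, at least 150 mm from every burner's centre. Origin: centre of its underside. Leave it where it is.
- screwdriver: Bystander: screwdriver with orange handle (handle towards the robot), about 200 mm long, lying loose on the hob's plate near the edge opposite to the grease tin, no part of it nearer than 70 mm to a burner's centre. Origin: its middle, x along the tool. Leave it where it is.
Not all that is in view belongs to the job. What is shaped like the cap_medium but yellow is not meant. What is shaped like the cap_large but orange is not meant.

How it is judged:
By the outcome, as a careful person would: the job done as asked, in the order asked, and still so for the second after the job is handed in, with the robot touching nothing.
It also fails if it takes over 104 s, if anything falls off the work surface, if the arm or the gripper's body presses on something with over 40 N, if the wrist force passes 120 N, or if a joint passes its speed limit or range.

## Working session

There is one attempt and no reset: what is moved stays moved. The work goes in short steps, Python scripts to look and compute and a tool call to move; the robot and the scene stay as the last step left them, time stands still between calls to the robot, and variables do not carry over. Pictures are saved under pics/ and viewed, at most 14 in all, crops included, and the job is handed in when it is done.

Besides the shell and the picture viewer there is one more tool, called after "Emit:" in YAML: its name, and indented under it one key for each argument. move_arm: Moves the arm, as the interface text tells. Its arguments: {"type":"object","properties":{"motion":{"type":"array","items":{"type":"array","items":{"type":"number"}}},"force":{"type":"number"}},"required":["motion"]}

```bash
mkdir -p pics; ls; cat > h.py <<'E'
import numpy as np, cv2
from bench import r
def ray(im,px):  # px=(row,col)
    d=np.linalg.inv(im["camera_matrix"])@np.array([px[1],px[0],1.0])
    return np.array(im["position"]),np.array(im["rotation"])@d
def at_z(im,px,z):
    p,d=ray(im,px); return p+d*(z-p[2])/d[2]
def proj(im,P):
    c=np.array(im["rotation"]).T@(np.array(P)-np.array(im["position"])); q=im["camera_matrix"]@c; return q[1]/q[2],q[0]/q[2]
def save(im,n): cv2.imwrite("pics/"+n+".png",cv2.cvtColor(im["image"],cv2.COLOR_RGB2BGR))
E
python3 - <<'E'
from h import *
print(r.grip_depth, r.read_state())
for c in ("top","side"):
    im=r.get_image(c); save(im,c+"0"); print(c,im["position"],np.round(im["rotation"],3).tolist(),im["camera_matrix"][0])
    for n in ["cap_small","cap_medium","cap_large","burner_small","burner_medium","burner_large","mat","grease_tin","screwdriver","pan_support"]:
        z={"c":99,"b":81 if n!="burner" else 0}.get(n[0],55)
        for m,k in zip(r.mark_of(n,c)[:3],r.cut_out(n,c)[:3]):
            zz=81 if n[:3]=="cap" else 55
            print(n,np.round(m["pixel"],1),round(m["confidence"],2),np.round(at_z(im,m["pixel"],zz)[:2],1),k["box"],round(k["confidence"],2))
E
```

```text
pics
18.700000000000003 {'time': 0.0, 'joints': array([ 1.06742915,  0.43523038,  0.02493843,  1.574099  , -0.01160307,
        1.13397812, -0.07512982]), 'dq': array([-4.75787376e-04, -9.73898518e-04, -2.50488367e-05, -1.50961030e-03,
        1.91028467e-03,  2.29350454e-05,  7.77993682e-04]), 'effort': array([-1.05454028e-04, -6.70455694e+01,  1.02504663e+00, -3.16221428e+01,
        1.55471801e-02,  1.22569976e-02, -2.39107806e-05]), 'tcp_pos': array([ 243.5999995 , -575.02872361,  230.52022078]), 'eef_rot': array([-3.07727346e+00, -6.24911694e-01,  6.82338252e-04]), 'force': array([-0.52939627, -0.10662545, -0.27481293]), 'moment': array([-0.04788225,  0.0173949 ,  0.03541005]), 'gripper_force': 0.0, 'finger_gap': 85.25066996564762}
top [ 387.53113653   17.68130082 1137.67358965] [-2.151, 2.194, -0.128] [409.83011664   0.         258.88913451]Traceback (most recent call last):
  File "<stdin>", line 9, in <module>
  File "h.py", line 7, in at_z
    p,d=ray(im,px); return p+d*(z-p[2])/d[2]
                                        ~^^^
IndexError: invalid index to scalar variable.
```

```bash
sed -i 's/np.array(im\["rotation"\])/R(im)/g; 2a def R(im): return cv2.Rodrigues(np.array(im["rotation"],float))[0]' h.py
python3 - <<'E'
from h import *
for c in ("top","side"):
    im=r.get_image(c); save(im,c+"0"); print(c,im["position"],im["rotation"],im["camera_matrix"][0])
    for n in ["cap_small","cap_medium","cap_large","burner_small","burner_medium","burner_large","mat","grease_tin","screwdriver","pan_support"]:
        for m,k in zip(r.mark_of(n,c)[:3],r.cut_out(n,c)[:3]):
            zz=81 if n[:3]=="cap" else 0 if n[0] in "mp" else 55
            print(n,np.round(m["pixel"],1),round(m["confidence"],2),np.round(at_z(im,m["pixel"],zz)[:2],1),k["box"],round(k["confidence"],2))
E
```

```text
top [ 387.53113653   17.68130082 1137.67358965] [-2.1514713   2.19351989 -0.12835194] [409.83011664   0.         258.88913451]
cap_small [191.2 296.2] 0.66 [507.8 -93.3] [286.5, 180.4, 15.2, 19.6] 0.63
cap_medium [192.8 203.4] 0.67 [508.2 147.4] [138.1, 265.7, 22.3, 22.2] 0.8
cap_medium [277.6 151.2] 0.64 [294.6 280.6] [192.0, 179.3, 25.3, 23.1] 0.77
cap_large [129.7 361.7] 0.98 [ 668.3 -271.6] [350.4, 117.4, 23.5, 24.0] 0.77
cap_large [116.6 253.3] 0.64 [708.6  14.4] [236.8, 103.3, 26.6, 26.9] 0.68
burner_small [120.3 246.4] 0.78 [706.5  33.2] [228.7, 107.7, 36.3, 29.0] 0.62
burner_medium [189.3 292.7] 0.8 [516.1 -86.9] [271.2, 173.2, 39.0, 36.6] 0.95
burner_large [193.4 205.6] 0.96 [509.4 144.8] [184.2, 169.9, 42.4, 45.7] 0.55
mat [203.4 374.4] 0.7 [ 478.7 -319.5] [340.8, 170.1, 58.8, 67.8] 0.9
grease_tin [125.5 312.9] 0.7 [ 689.1 -146.7] [302.5, 108.7, 25.6, 23.5] 0.61
screwdriver [122.2 182.3] 0.58 [704.2 206.5] [175.0, 87.3, 9.8, 71.4] 0.62
pan_support [188.8 122.8] 0.95 [532.8 381.5] [83.5, 150.5, 76.2, 77.6] 0.91
side [ 428.77185649 -775.5378521   658.87716848] [-2.20736806  0
[... 201 characters left out ...]
9, 17.1] 0.71
cap_medium [157.8 241.1] 0.58 [497.6 154.7] [275.9, 141.3, 60.1, 12.6] 0.69
cap_large [303.2 360.3] 0.82 [ 659.1 -347.3] [339.1, 288.4, 38.6, 30.6] 0.96
cap_large [180.1 333.6] 0.78 [714.4  21.1] [317.3, 165.7, 27.7, 19.8] 0.71
burner_small [187.2 329.2] 0.77 [707.8  28.1] [311.3, 183.0, 33.4, 15.7] 0.66
burner_medium [226.1 255.2] 0.61 [505.6 -94.7] [231.6, 214.1, 45.2, 26.5] 0.8
burner_large [166.9 247.6] 0.82 [513.9 147.8] [224.0, 155.3, 42.8, 26.3] 0.77
mat [324.7 250. ] 0.84 [ 469.6 -309.5] [206.0, 283.3, 97.5, 89.3] 0.6
grease_tin [238.8 341.2] 0.82 [ 683.7 -159. ] [328.5, 206.3, 33.3, 38.5] 0.68
screwdriver [150.8 308. ] 0.74 [694.4 209.1] [276.7, 138.9, 69.7, 13.3] 0.61
```

View pics/top0.png

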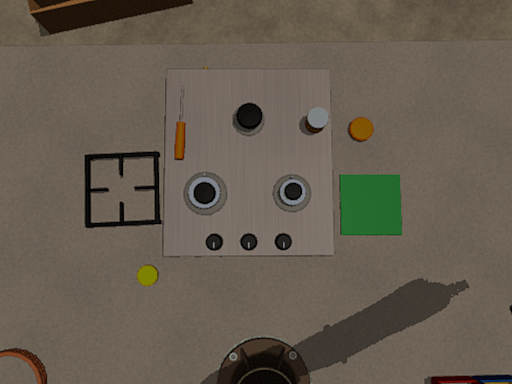

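View pics/side0.png

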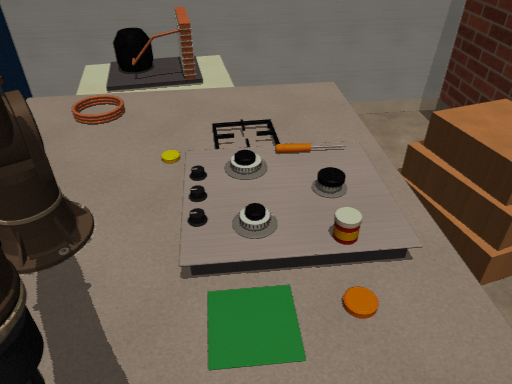

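The top view shows the large cap on the far burner (117,249), the small cap on the right (medium) burner (191,293) and the medium cap on the left (large) burner (193,204). The mat is at (205,371), the tin at (120,317), the screwdriver at (125,181), and yellow and orange lids lie on the bench. The side view agrees. Next I'll refine the positions.

```bash
cat > dark.py <<'E'
from h import *
def cap_top(im,guess,rad,z=99,thr=30,zr=None):
    """centre of dark cap near guess: fit projected cap silhouette (two discs) to dark blob"""
    g=im["image"].max(2); c=proj(im,[*guess,z-9]); f=np.hypot(*(np.array(proj(im,[guess[0]+rad,guess[1],z-9]))-c)); 
    win=int(f*2.2)+3; m=np.zeros(g.shape,np.uint8); cv2.circle(m,(int(c[1]),int(c[0])),win,1,-1)
    d=((g<thr)&(m>0)).astype(np.uint8)
    n,l,s,cc=cv2.connectedComponentsWithStats(d)
    k=1+np.argmax(s[1:,4]); x,y=cc[k]
    # predicted silhouette centroid offset
    t=np.linspace(0,2*np.pi,60); 
    def cen(P):
        pts=np.array([proj(im,[P[0]+rad*np.cos(a),P[1]+rad*np.sin(a),zz])[::-1] for zz in (z,z-18) for a in t],np.float32)
        h=cv2.convexHull(pts); M=cv2.moments(h); return np.array([M["m10"]/M["m00"],M["m01"]/M["m00"]]),cv2.contourArea(h)
    P=np.array(guess,float)
    for _ in range(5):
        e=np.array([x,y])-cen(P)[0]; J=np.array([(cen(P+np.eye(2)[i])[0]-cen(P)[0]) for i in (0,1)]).T
        P=P+np.linalg.solve(J,e)
    return P,s[k,4],cen(P)[1]
E
python3 - <<'E'
from dark import *
for c in ("top","side"):
    im=r.get_image(c)
    for n,g,rad in (("small",(510,-91),23),("med",(509,147),28.5),("large",(709,20),34)):
        for thr in (30,45): 
            P,a,b=cap_top(im,g,rad,thr=thr); print(c,n,thr,np.round(P,1),a,round(b))
    # mat centre
    I=im["image"].astype(int); m=((I[...,1]>I[...,0]+50)&(I[...,1]>I[...,2]+40)).astype(np.uint8)
    n,l,s,cc=cv2.connectedComponentsWithStats(m); k=1+np.argmax(s[1:,4]); ct=max(cv2.findContours((l==k).astype(np.uint8),0,2)[0],key=cv2.contourArea)
    q=cv2.boxPoints(cv2.minAreaRect(ct)); print("mat",np.round(at_z(im,cc[k][::-1],4),1),[np.round(at_z(im,p[::-1],4)[:2]).tolist() for p in q])
E
```

```text
top small 30 [508.8 -83.3] 175 267
top small 45 [507.4 -83.6] 235 267
top med 30 [507.2 144.3] 351 410
top med 45 [507.3 144.3] 365 410
top large 30 [708.4  25.8] 512 566
top large 45 [707.8  26.4] 536 566
mat [ 475.3 -306.4    4. ] [[560.0, -226.0], [557.0, -397.0], [392.0, -388.0], [395.0, -219.0]]
side small 30 [506.1 -85.1] 267 350
side small 45 [506.  -84.9] 281 350
side med 30 [505.9 142.8] 248 318
side med 45 [505.7 143.1] 259 317
side large 30 [706.7  22.7] 431 514
side large 45 [706.1  22.4] 460 514
mat [ 473.5 -318.8    4. ] [[380.0, -223.0], [578.0, -223.0], [556.0, -395.0], [391.0, -392.0]]
```

Emit:
move_arm:
  motion:
    - [43,-35,-3,0,0,-7,85]
    - [87,-70,-6,0,0,-14,85]
    - [130,-105,-9,0,0,-21,85]
    - [173,-140,-12,0,0,-28,85]
    - [217,-175,-15,0,0,-35,85]
    - [260,-210,-17,0,0,-42,85]
    - [304,-245,-20,0,0,-49,85]
    - [347,-280,-23,0,0,-56,85]
    - [390,-315,-26,0,0,-63,85]
    - [434,-350,-29,0,0,-67,85]
    - [434,-350,-29,0,0,-67,85]
    - [434,-350,-29,0,0,-67,85]

```text
time: 3.85
tcp_pos: [506.7, -84.4, 260.2]
eef_rot: [2.223, 2.22, -0.001]
force: [-0.6, -1.0, -0.7]
finger_gap: 85.2
gripper_force: 0.0
```

```bash
python3 - <<'E'
from dark import *
s=r.read_state(); print(s["time"],s["tcp_pos"],s["eef_rot"],cv2.Rodrigues(s["eef_rot"])[0].round(3).tolist(),s["force"])
im=r.get_image("wrist"); save(im,"w1"); print(im["position"],R(im).round(3).tolist())
print([np.round(proj(im,p)) for p in ([507,-84,99],[507,144,99],[707,24,99])])
E
```

```text
3.85 [506.68476657 -84.43505777 260.16290518] [ 2.22266212e+00  2.22017121e+00 -1.04573748e-03] [[0.001, 1.0, -0.0], [1.0, -0.001, -0.0], [-0.0, -0.0, -1.0]] [-0.61083879 -0.95170757 -0.73813949]
[506.85250964  -3.74105982 402.82602995] [[1.0, -0.002, -0.0], [-0.002, -0.949, -0.315], [0.0, 0.315, -0.949]]
[array([179., 258.]), array([-108.,  258.]), array([ 61., 482.])]
```

View pics/w1.png

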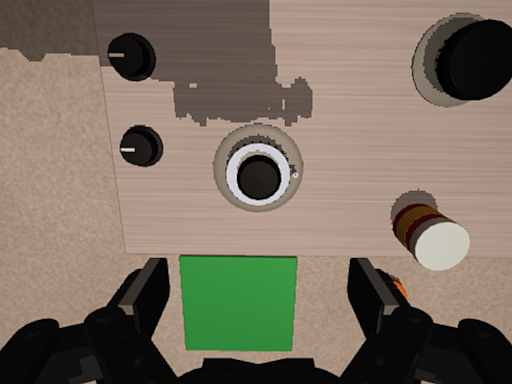

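The wrist picture shows the small cap at (177,258) on the medium burner's white crown, within 2 px of the prediction. I'll measure the cap and crown centres.

```bash
cat > crown.py <<'E'
from dark import *
def crown(im,guess,rc,rring=None,z=81,thr=150):
    """bright crown top: hull of bright low-saturation pixels, fitted ellipse -> point at z"""
    I=im["image"].astype(int); g=((I.min(2)>thr)&(I.max(2)-I.min(2)<25)).astype(np.uint8)
    c=proj(im,[*guess,z]); f=max(np.hypot(*(np.array(proj(im,[guess[0]+rc*k,guess[1]+rc*(1-k),z]))-c)) for k in (0,1))
    m=np.zeros(g.shape,np.uint8); cv2.circle(m,(int(c[1]),int(c[0])),int(f*1.12)+2,1,-1); g&=m
    n,l,s,cc=cv2.connectedComponentsWithStats(g); k=1+np.argmax(s[1:,4])
    h=cv2.convexHull(max(cv2.findContours((l==k).astype(np.uint8),0,1)[0],key=cv2.contourArea)).astype(np.float32)
    e=cv2.fitEllipse(h); P=at_z(im,e[0][::-1],z)
    return P[:2],e,2*f
E
python3 - <<'E'
from crown import *
im=r.get_image("wrist")
for t in (25,40): print("cap",cap_top(im,(507,-84),23,thr=t))
for t in (130,170): print("crown",crown(im,(507,-84),34,thr=t))
print(r.mark_of("cap_small","wrist")[:1],r.mark_of("burner_medium","wrist")[:1])
print(at_z(im,r.mark_of("burner_medium","wrist")[0]["pixel"],55))
E
```

```text
cap (array([506.82245322, -80.31262741]), np.int32(481), 1739.4930711589986)
cap (array([506.79978574, -84.98539165]), np.int32(1462), 1726.5946969474899)
crown (array([506.42940918, -83.87540158]), ((257.9559020996094, 173.33604431152344), (62.30915069580078, 64.01103210449219), 89.5010757446289), np.float64(64.87835391006931))
crown (array([506.41948621, -83.94471358]), ((257.94671630859375, 173.4000701904297), (61.41259002685547, 63.121917724609375), 95.47998809814453), np.float64(64.87835391006931))
[{'pixel': [176.8, 258.6], 'confidence': 0.92}] [{'pixel': [169.4, 256.0], 'confidence': 0.97}]
[504.19857737 -85.69685032  55.        ]
```

Emit:
move_arm:
  motion:
    - [0,0,50,0,0,0,85]
    - [0,0,100,0,0,0,80]
    - [0,0,140,0,0,0,80]
    - [0,0,165,0,0,0,75]
    - [0,0,175,0,0,0,70]
    - [0,0,178,0,0,0,65]
    - [0,0,178,0,0,0,55]
    - [0,0,178,0,0,0,40]
    - [0,0,178,0,0,0,40]
    - [0,0,178,0,0,0,40]
    - [0,0,178,0,0,0,40]
  force: 40

```text
time: 5.48
tcp_pos: [507.6, -84.1, 83.6]
eef_rot: [2.221, 2.219, 0.001]
force: [-1.2, -1.0, 5.1]
finger_gap: 44.4
gripper_force: 40.0
```

```bash
python3 - <<'E'
from h import *
im=r.get_image("wrist"); save(im,"w2"); im=r.get_image("side"); a=im["image"][110:260,190:390]; cv2.imwrite("pics/s2.png",cv2.resize(a[...,::-1],None,fx=4,fy=4))
E
```

```text
(no output)
```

View pics/s2.png

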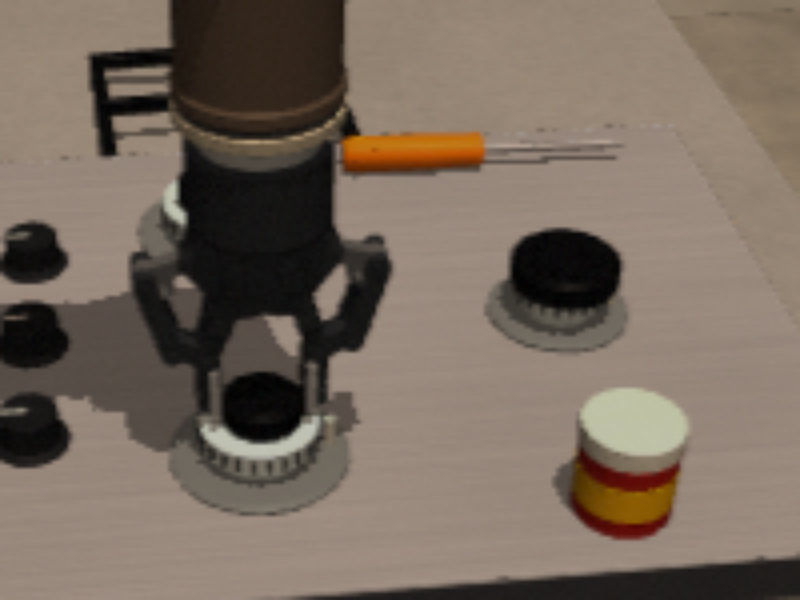

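The gripper closed on the small cap. The fingertips are just brushing the crown with 5 N, so I'll grasp about 2 mm higher from now on. Carrying it to the mat.

Emit:
move_arm:
  motion:
    - [0,0,-20,0,0,0,40]
    - [0,0,-55,0,0,0,40]
    - [-30,-4,-65,0,0,0,40]
    - [-80,-12,-65,0,0,0,40]
    - [-135,-20,-65,0,0,0,40]
    - [-190,-28,-60,0,0,0,40]
    - [-224,-33,-40,0,0,0,40]
    - [-224,-33,0,0,0,0,40]
    - [-224,-33,40,0,0,0,40]
    - [-224,-33,60,0,0,0,40]
    - [-224,-33,67,0,0,0,40]
    - [-224,-33,67,0,0,0,40]

```text
time: 7.08
tcp_pos: [474.1, -308.1, 15.8]
eef_rot: [2.222, 2.22, 0.0]
force: [1.0, 1.3, -1.1]
finger_gap: 44.2
gripper_force: 41.0
```

Emit:
move_arm:
  motion:
    - [0,0,4,0,0,0,40]
    - [0,0,6,0,0,0,40]
    - [0,0,7.5,0,0,0,40]
    - [0,0,8.5,0,0,0,40]
    - [0,0,8.5,0,0,0,40]

```text
time: 7.7
tcp_pos: [473.7, -307.9, 6.8]
eef_rot: [-2.222, -2.221, 0.0]
force: [0.2, -0.2, -0.8]
finger_gap: 44.0
gripper_force: 41.0
```

Emit:
move_arm:
  motion:
    - [0,0,0.8,0,0,0,40]
    - [0,0,1.5,0,0,0,40]
    - [0,0,1.5,0,0,0,40]

```text
time: 8.07
tcp_pos: [473.8, -307.9, 6.5]
eef_rot: [2.222, 2.22, -0.001]
force: [-4.8, 2.9, 16.4]
finger_gap: 44.3
gripper_force: 42.6
```

Emit:
move_arm:
  motion:
    - [0,0,-1,0,0,0,50]
    - [0,0,-1,0,0,0,60]
    - [0,0,-1,0,0,0,75]
    - [0,0,-30,0,0,0,85]
    - [0,0,-80,0,0,0,85]
    - [40,3,-120,0,0,0,85]
    - [100,7,-130,0,0,0,85]
    - [160,12,-140,0,0,0,85]
    - [220,16,-150,0,0,0,85]
    - [280,20,-155,0,0,0,85]
    - [340,25,-155,0,0,0,85]
    - [395,30,-155,0,0,0,85]

```text
time: 9.57
tcp_pos: [504.0, 89.2, 160.5]
eef_rot: [2.222, 2.221, 0.001]
force: [0.4, 0.1, -0.6]
finger_gap: 85.2
gripper_force: 0.0
```

Emit:
move_arm:
  motion:
    - [57,3,-50,0,0,0,85]
    - [57,3,-90,0,0,0,85]
    - [57,3,-90,0,0,0,85]

```text
time: 9.95
tcp_pos: [508.7, 146.8, 253.8]
eef_rot: [2.217, 2.222, 0.01]
force: [0.1, -0.2, -0.9]
finger_gap: 85.2
gripper_force: 0.0
```

```bash
python3 - <<'E'
from crown import *
s=r.read_state(); print(s["time"],s["tcp_pos"])
im=r.get_image("wrist"); save(im,"w3")
print([cap_top(im,(507,144),28.5,thr=t) for t in (30,40,50)])
print([crown(im,(507,144),41,thr=t) for t in (130,160)])
t=r.get_image("top"); print("small on mat",cap_top(t,(474,-308),23,z=22,thr=35)); t=r.get_image("side"); print(cap_top(t,(474,-308),23,z=22,thr=35))
E
```

```text
9.95 [508.70920225 146.76366519 253.80270016]
[(array([506.31531051, 148.73408478]), np.int32(659), 2702.926173166954), (array([505.25759809, 141.31426857]), np.int32(1995), 2666.3582239395473), (array([506.92193907, 143.54035782]), np.int32(2428), 2676.900686204084)]
[(array([509.54069617, 146.54756772]), ((257.6482849121094, 176.686279296875), (76.3536148071289, 78.66732788085938), 86.1119155883789), np.float64(79.51831069493994)), (array([509.59919716, 146.52619637]), ((257.70465087890625, 176.7062530517578), (75.83988189697266, 78.07894897460938), 89.03744506835938), np.float64(79.51831069493994))]
small on mat (array([ 474.61032841, -307.39111477]), np.int32(158), 248.56252598646097)
(array([ 472.46726823, -308.96543783]), np.int32(465), 549.8748426446691)
```

View pics/w3.png

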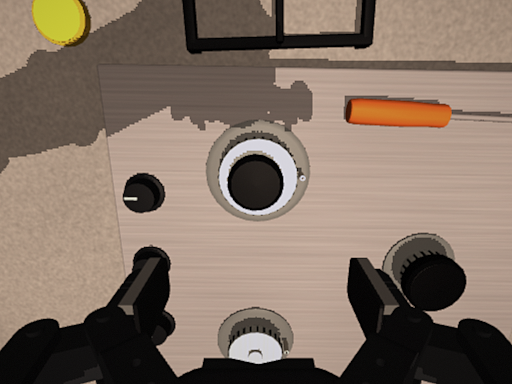

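The wrist view shows the medium cap at (183,255) on the large burner's crown, which is centred at (177,258). The arm was still settling, so I'll measure again now it has stopped.

```bash
python3 - <<'E'
from crown import *
for i in range(3): im=r.get_image("wrist")
s=r.read_state(); print(s["time"],s["tcp_pos"],s["eef_rot"])
print([cap_top(im,(507,144),28.5,thr=t) for t in (45,55)])
print([crown(im,(507,144),41,thr=t) for t in (130,160)])
m=r.mark_of("cap_medium","wrist")[0]; print(m,at_z(im,m["pixel"],81))
for k in r.cut_out("cap_medium","wrist")[:2]: print(k["box"],k["confidence"],at_z(im,(k["box"][1]+k["box"][3]/2,k["box"][0]+k["box"][2]/2),90))
E
```

```text
10.25 [506.52948747 143.08592057 249.0624728 ] [-2.22277701 -2.21885456  0.00335128]
[(array([506.80388161, 143.35755399]), np.int32(2499), 2779.0049935986754), (array([506.90315749, 143.53061677]), np.int32(2530), 2779.922733990359)]
[(array([509.4883955 , 146.63124141]), ((261.1839904785156, 173.6475830078125), (77.83152770996094, 80.18309020996094), 88.39453125), np.float64(81.26018681653645)), (array([509.60461329, 146.6153462 ]), ((261.298095703125, 173.66253662109375), (77.40274047851562, 79.54171752929688), 84.12359619140625), np.float64(81.26018681653645))]
{'pixel': [176.9, 255.7], 'confidence': 0.97} [503.8865393  143.22919799  81.        ]
[32.2, 0.0, 60.5, 42.1] 0.77 [339.46598972 283.21784062  90.        ]
[230.6, 149.5, 58.3, 60.4] 0.66 [507.99183852 142.68123785  90.        ]
```

Emit:
move_arm:
  motion:
    - [0.5,0.5,50,0,0,0,85]
    - [0.5,0.5,100,0,0,0,85]
    - [0.5,0.5,135,0,0,0,85]
    - [0.5,0.5,155,0,0,0,80]
    - [0.5,0.5,162,0,0,0,75]
    - [0.5,0.5,165,0,0,0,70]
    - [0.5,0.5,165,0,0,0,62]
    - [0.5,0.5,165,0,0,0,50]
    - [0.5,0.5,165,0,0,0,50]
    - [0.5,0.5,165,0,0,0,50]
  force: 40

```text
time: 11.6
tcp_pos: [508.0, 144.7, 86.5]
eef_rot: [2.222, 2.22, 0.002]
force: [-0.8, -0.3, 5.6]
finger_gap: 55.2
gripper_force: 41.1
```

```bash
python3 - <<'E'
from crown import *
for i in range(2): im=r.get_image("wrist"); s=r.read_state(); print(s["time"],s["tcp_pos"],s["force"],s["finger_gap"])
E
```

```text
11.65 [508.00369977 144.74485946  86.51274456] [-1.66706938 -1.35193173  5.80153468] 55.02860364627641
11.7 [508.03582318 144.70500394  86.50856119] [-1.40614526 -0.47533948  4.95159925] 54.95716493492448
```

Emit:
move_arm:
  motion:
    - [0,0,-15,0,0,0,50]
    - [0,0,-45,0,0,0,50]
    - [-25,0,-55,0,0,0,50]
    - [-75,0,-55,0,0,0,50]
    - [-130,0,-55,0,0,0,50]
    - [-180,-0.5,-55,0,0,0,50]
    - [-215,-0.5,-50,0,0,0,50]
    - [-226.5,-0.5,-35,0,0,0,50]
    - [-226.5,-0.5,-18,0,0,0,50]
    - [-226.5,-0.5,-8,0,0,0,50]
    - [-226.5,-0.5,-7,0,0,0,50]
    - [-226.5,-0.5,-7,0,0,0,50]

```text
time: 13.2
tcp_pos: [507.2, -80.9, 92.4]
eef_rot: [-2.22, -2.222, -0.0]
force: [-1.0, 0.6, -0.3]
finger_gap: 55.2
gripper_force: 42.8
```

```bash
python3 - <<'E'
from crown import *
im=r.get_image("wrist"); s=r.read_state(); print(s["time"],s["tcp_pos"],s["force"],s["finger_gap"]); save(im,"w4")
im=r.get_image("side"); a=im["image"][160:260,190:322]; cv2.imwrite("pics/s4.png",cv2.resize(a[...,::-1],None,fx=5,fy=5))
E
```

```text
13.25 [507.33316554 -81.17465454  92.64829148] [ 1.31601039  0.08306274 -1.04398054] 54.7496546967741
```

View pics/s4.png

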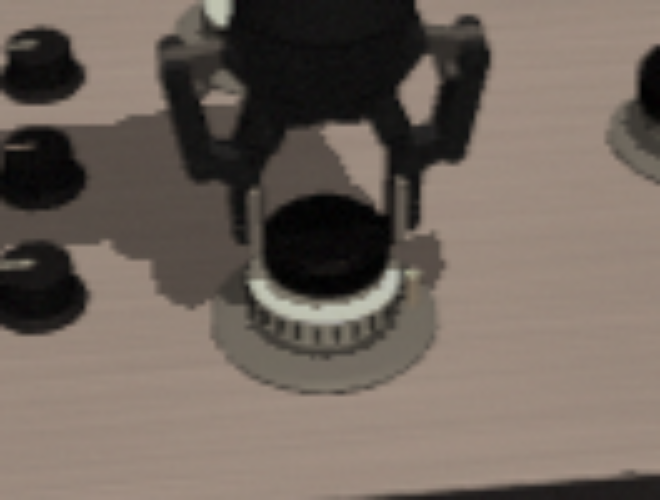

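The medium cap is held level just above the medium crown. I'll make a small lateral correction and lower it slowly.

Emit:
move_arm:
  motion:
    - [-1.6,-0.8,1,0,0,0,50]
    - [-1.6,-0.8,3,0,0,0,50]
    - [-1.6,-0.8,4.5,0,0,0,50]
    - [-1.6,-0.8,5.5,0,0,0,50]
    - [-1.6,-0.8,5.5,0,0,0,50]

```text
time: 13.92
tcp_pos: [506.1, -83.5, 86.7]
eef_rot: [-2.222, -2.22, 0.0]
force: [0.1, -0.1, -0.7]
finger_gap: 54.7
gripper_force: 43.0
```

Emit:
move_arm:
  motion:
    - [0.5,0.4,0.7,0,0,0,50]
    - [0.5,0.4,1.4,0,0,0,50]
    - [0.5,0.4,2,0,0,0,50]
    - [0.5,0.4,2,0,0,0,50]

```text
time: 14.42
tcp_pos: [506.3, -83.4, 86.4]
eef_rot: [2.222, 2.22, -0.002]
force: [-9.2, -0.7, 22.5]
finger_gap: 54.7
gripper_force: 45.0
```

Emit:
move_arm:
  motion:
    - [0,0,-1.5,0,0,0,56]
    - [0,0,-1.5,0,0,0,62]
    - [0,0,-1.5,0,0,0,72]
    - [0,0,-5,0,0,0,85]
    - [0,0,-30,0,0,0,85]
    - [0,0,-80,0,0,0,85]
    - [0,0,-130,0,0,0,85]
    - [0,0,-165,0,0,0,85]
    - [0,0,-165,0,0,0,85]
    - [0,0,-165,0,0,0,85]
    - [0,0,-165,0,0,0,85]

```text
time: 15.8
tcp_pos: [505.7, -83.0, 248.5]
eef_rot: [-2.221, -2.219, 0.002]
force: [0.5, 0.4, -1.4]
finger_gap: 85.0
gripper_force: 0.0
```

```bash
python3 - <<'E'
from crown import *
for i in range(2): im=r.get_image("wrist")
s=r.read_state(); print(s["time"],s["tcp_pos"]); save(im,"w5")
print([cap_top(im,(506.5,-84),28.5,thr=t) for t in (45,55)])
print([crown(im,(506.5,-84),34,thr=t) for t in (130,160)])
t=r.get_image("top");print(cap_top(t,(506.5,-84),28.5,thr=35)); t=r.get_image("side");print(cap_top(t,(506.5,-84),28.5,thr=35))
E
```

```text
15.9 [505.97404669 -82.98331681 248.75785388]
[(array([506.80708248, -84.35054728]), np.int32(2511), 2773.931980923284), (array([506.85621357, -84.22494822]), np.int32(2527), 2774.5919446789194)]
[(array([506.38277586, -83.80462684]), ((258.73626708984375, 178.19923400878906), (64.02350616455078, 65.97762298583984), 89.35652923583984), np.float64(66.68013128190775)), (array([506.50619875, -83.82714482]), ((258.8570251464844, 178.22047424316406), (63.41810989379883, 65.50923156738281), 86.78056335449219), np.float64(66.68013128190775))]
(array([511.86374052, -97.85811107]), np.int32(692), 405.4054142716341)
(array([505.42959924, -84.93406483]), np.int32(408), 498.339914811193)
```

View pics/w5.png

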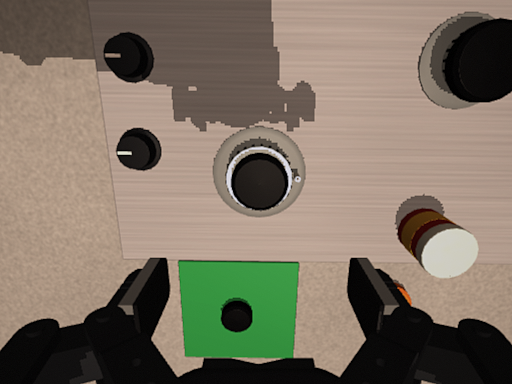

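The medium cap at (178,259) is concentric with the medium crown to about 0.5 mm, and the small cap is on the mat at (315,237). Next is the large cap.

Emit:
move_arm:
  motion:
    - [25,48,0,0,0,0,85]
    - [53,100,0,0,0,0,85]
    - [80,150,0,0,0,0,85]
    - [107,201,0,0,0,0,85]
    - [107,201,0,0,0,0,85]
    - [107,201,0,0,0,0,85]

```text
time: 16.75
tcp_pos: [707.2, 23.7, 248.9]
eef_rot: [-2.221, -2.22, 0.002]
force: [-0.1, -0.5, 0.2]
finger_gap: 84.9
gripper_force: 0.0
```

```bash
python3 - <<'E'
from crown import *
for i in range(3): im=r.get_image("wrist")
s=r.read_state(); print(s["time"],s["tcp_pos"]); save(im,"w6")
print([cap_top(im,(707,24),34,thr=t) for t in (40,50,60)])
m=r.mark_of("cap_large","wrist")[0]; print(m,at_z(im,m["pixel"],81))
m=r.mark_of("burner_small","wrist")[0]; print(m,at_z(im,m["pixel"],55))
E
```

```text
16.9 [706.95985154  22.59361169 250.25051857]
[(array([707.48650693,  23.6383037 ]), np.int32(3267), 3878.4751822731923), (array([708.58957613,  25.37172118]), np.int32(3634), 3892.6642398466356), (array([708.57441688,  25.44013162]), np.int32(3658), 3893.231112546404)]
{'pixel': [176.0, 261.0], 'confidence': 0.73} [710.11293586  23.6740945   81.        ]Traceback (most recent call last):
  File "<stdin>", line 6, in <module>
IndexError: list index out of range
```

View pics/w6.png

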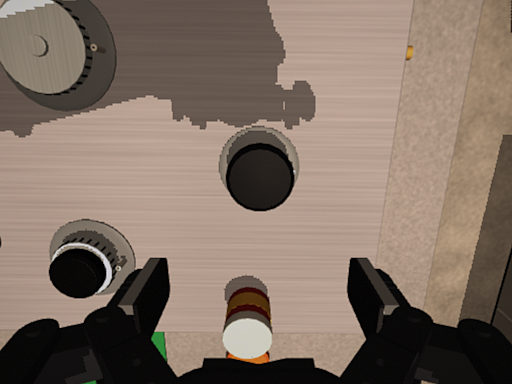

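The large cap at (176,261) is at about (708.5, 25.4). Grasping it.

Emit:
move_arm:
  motion:
    - [2.8,1.5,50,0,0,0,85]
    - [2.8,1.5,100,0,0,0,85]
    - [2.8,1.5,135,0,0,0,85]
    - [2.8,1.5,155,0,0,0,85]
    - [2.8,1.5,163,0,0,0,85]
    - [2.8,1.5,166.5,0,0,0,85]
    - [2.8,1.5,166.5,0,0,0,78]
    - [2.8,1.5,166.5,0,0,0,70]
    - [2.8,1.5,166.5,0,0,0,60]
    - [2.8,1.5,166.5,0,0,0,60]
    - [2.8,1.5,166.5,0,0,0,60]
  force: 45

```text
time: 18.38
tcp_pos: [709.5, 26.8, 85.0]
eef_rot: [2.222, 2.22, 0.001]
force: [-2.2, 0.3, 8.1]
finger_gap: 65.7
gripper_force: 48.6
```

```bash
python3 - <<'E'
from crown import *
for i in range(2): im=r.get_image("side"); s=r.read_state(); print(s["time"],s["tcp_pos"],s["force"],s["finger_gap"],s["gripper_force"])
E
```

```text
18.425 [709.47647053  26.81863363  84.96288874] [-2.76545287 -0.17318905  6.93930945] 65.61692464700629 48.60453486442566
18.475 [709.4810336   26.75976689  84.94628961] [-3.4849035  -0.65591346  7.426598  ] 65.8788749681866 48.60529839992523
```

Emit:
move_arm:
  motion:
    - [0,0,-12,0,0,0,60]
    - [0,0,-40,0,0,0,60]
    - [12,-20,-55,0,0,0,60]
    - [34,-56,-55,0,0,0,60]
    - [60,-98,-55,0,0,0,60]
    - [86,-140,-55,0,0,0,60]
    - [108,-176,-55,0,0,0,60]
    - [122,-199,-50,0,0,0,60]
    - [122,-199,-32,0,0,0,60]
    - [122,-199,-16,0,0,0,60]
    - [122,-199,-9,0,0,0,60]
    - [122,-199,-9,0,0,0,60]

```text
time: 19.98
tcp_pos: [510.2, 148.5, 91.9]
eef_rot: [-2.222, -2.22, 0.001]
force: [-0.9, 0.1, -2.1]
finger_gap: 65.6
gripper_force: 50.9
```

```bash
python3 - <<'E'
from crown import *
for i in range(2): im=r.get_image("side"); s=r.read_state(); print(s["time"],s["tcp_pos"],s["force"],s["finger_gap"],s["gripper_force"])
E
```

```text
20.025 [510.45319521 148.69679464  92.27777511] [ 0.4912947  -0.31942835 -2.98399381] 65.54557854059766 50.88060736656189
20.075 [510.60340101 148.77815306  92.58175009] [ 0.35880741 -0.96091247 -2.06054562] 65.60799313688142 50.88051080703735
```

Emit:
move_arm:
  motion:
    - [-0.7,-0.8,1.5,0,0,0,60]
    - [-0.7,-0.8,4,0,0,0,60]
    - [-0.7,-0.8,5.5,0,0,0,60]
    - [-0.7,-0.8,6.5,0,0,0,60]
    - [-0.7,-0.8,6.5,0,0,0,60]

```text
time: 20.7
tcp_pos: [509.3, 148.1, 85.7]
eef_rot: [-2.222, -2.221, 0.0]
force: [-0.2, -0.6, -2.1]
finger_gap: 65.9
gripper_force: 50.9
```

Emit:
move_arm:
  motion:
    - [0,0,0.7,0,0,0,60]
    - [0,0,1.3,0,0,0,60]
    - [0,0,1.8,0,0,0,60]
    - [0,0,1.8,0,0,0,60]

```text
time: 21.2
tcp_pos: [509.4, 148.1, 84.8]
eef_rot: [2.222, 2.22, 0.0]
force: [-3.8, -0.9, 10.7]
finger_gap: 65.8
gripper_force: 52.1
```

Contact. Backing off slightly, releasing and rising to check.

Emit:
move_arm:
  motion:
    - [0,0,-0.5,0,0,0,66]
    - [0,0,-0.8,0,0,0,70]
    - [0,0,-0.8,0,0,0,76]
    - [0,0,-0.8,0,0,0,85]
    - [0,0,-5,0,0,0,85]
    - [0,0,-30,0,0,0,85]
    - [0,0,-80,0,0,0,85]
    - [0,0,-130,0,0,0,85]
    - [0,0,-165,0,0,0,85]
    - [0,0,-165,0,0,0,85]
    - [0,0,-165,0,0,0,85]
    - [0,0,-165,0,0,0,85]

```text
time: 22.7
tcp_pos: [508.7, 147.7, 247.8]
eef_rot: [-2.221, -2.22, 0.003]
force: [-0.4, 0.8, 0.1]
finger_gap: 85.0
gripper_force: 0.0
```

```bash
python3 - <<'E'
from crown import *
for i in range(2): im=r.get_image("wrist")
s=r.read_state(); print(s["time"],s["tcp_pos"]); save(im,"w7")
print([cap_top(im,(509.5,146.6),34,thr=t) for t in (45,55)])
print([crown(im,(509.5,146.6),41,thr=t) for t in (130,160)])
for c in ("top","side"):
    t=r.get_image(c); m=r.mark_of("burner_small",c)[0]; print(m,at_z(t,m["pixel"],55)); print([crown(t,(707,24),28,thr=k)[0] for k in (130,160)])
E
```

```text
22.8 [508.89241121 147.8519758  247.97191988]
[(array([509.51880399, 146.39741777]), np.int32(3574), 3909.9892448644387), (array([509.58879616, 146.50837469]), np.int32(3598), 3910.9130147268297)]
[(array([509.52810279, 146.64137533]), ((258.9323425292969, 178.56866455078125), (77.40583038330078, 79.99960327148438), 87.27953338623047), np.float64(81.15157665103722)), (array([509.55880989, 146.53485945]), ((258.9624938964844, 178.66978454589844), (77.09198760986328, 79.35926055908203), 89.929931640625), np.float64(81.15157665103722))]
{'pixel': [121.5, 245.8], 'confidence': 0.8} [703.24528318  34.90961901  55.        ]Traceback (most recent call last):
  File "<stdin>", line 7, in <module>
  File "crown.py", line 9, in crown
    e=cv2.fitEllipse(h); P=at_z(im,e[0][::-1],z)
cv2.error: OpenCV(4.12.0) /io/opencv/modules/imgproc/src/shapedescr.cpp:361: error: (-201:Incorrect size of input array) There should be at least 5 points to fit the ellipse in function 'fitEllipseNoDirect'
```

View pics/w7.png

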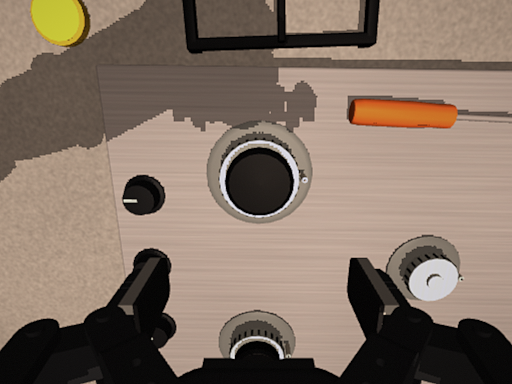

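The large cap sits concentric with the large crown at (179,259). Next I'll hover over the small burner to measure it, then collect the small cap.

Emit:
move_arm:
  motion:
    - [-30,48,0,0,0,0,85]
    - [-60,97,0,0,0,0,85]
    - [-92,147,0,0,0,0,85]
    - [-124,198,0,0,0,0,85]
    - [-124,198,0,0,0,0,85]
    - [-124,198,0,0,0,0,85]
    - [-124,198,0,0,0,0,85]

```text
time: 23.78
tcp_pos: [706.5, 25.4, 249.3]
eef_rot: [-2.22, -2.223, -0.0]
force: [0.5, -0.6, 0.2]
finger_gap: 85.0
gripper_force: 0.0
```

```bash
python3 - <<'E'
from crown import *
for i in range(2): im=r.get_image("wrist")
s=r.read_state(); print(s["time"],s["tcp_pos"]); save(im,"w8")
print([crown(im,(707,24),28,thr=k) for k in (130,160)])
E
```

```text
23.875 [706.67805305  25.06729364 249.64254048]
[(array([707.83238431,  28.05384115]), ((259.06097412109375, 174.5901336669922), (52.895263671875, 54.26714324951172), 85.64212799072266), np.float64(54.60373976399359)), (array([708.0686401 ,  28.02937616]), ((259.292236328125, 174.61349487304688), (51.87891387939453, 53.466819763183594), 89.8888168334961), np.float64(54.60373976399359))]
```

Emit:
move_arm:
  motion:
    - [-50,-35,0,0,0,0,85]
    - [-100,-70,0,0,0,0,85]
    - [-150,-105,0,0,0,0,85]
    - [-200,-140,0,0,0,0,85]
    - [-250,-175,0,0,0,0,85]
    - [-300,-210,0,0,0,0,85]
    - [-332,-233,30,0,0,0,85]
    - [-332,-233,80,0,0,0,85]
    - [-332,-233,80,0,0,0,85]
    - [-332,-233,80,0,0,0,85]

```text
time: 25.12
tcp_pos: [475.3, -307.2, 170.9]
eef_rot: [2.219, 2.221, 0.001]
force: [0.5, -0.0, 0.5]
finger_gap: 84.9
gripper_force: 0.0
```

```bash
python3 - <<'E'
from crown import *
for i in range(2): im=r.get_image("wrist")
s=r.read_state(); print(s["time"],s["tcp_pos"]); save(im,"w9")
print([cap_top(im,(474,-308),23,z=22,thr=t) for t in (40,50,60)])
E
```

```text
25.225 [ 475.77715007 -307.54070787  171.2414846 ]
[(array([ 473.71051465, -308.48169353]), np.int32(1624), 1853.292942264583), (array([ 473.88921161, -308.15066091]), np.int32(1693), 1854.2924422923243), (array([ 473.85117848, -308.04284174]), np.int32(1708), 1854.622897473746)]
```

View pics/w8.png

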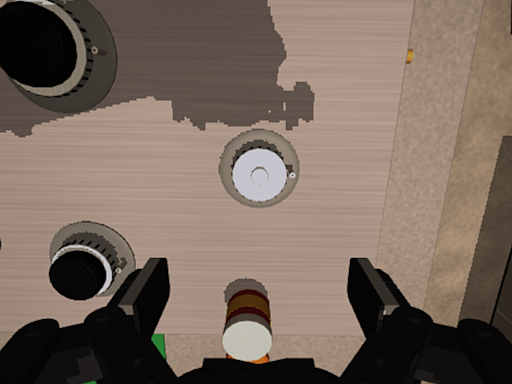

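View pics/w9.png

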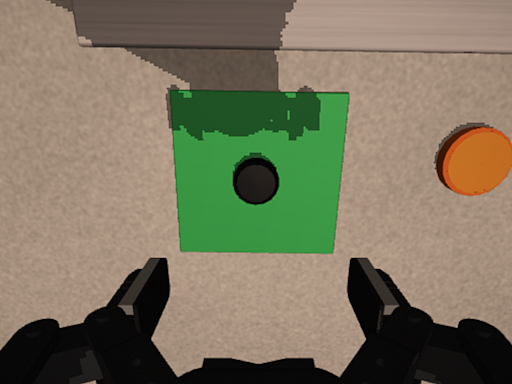

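The small burner's crown is at (175,259), which is (708, 28). The small cap on the mat is at (180,256), which is (473.9, −308.2). Picking it up.

Emit:
move_arm:
  motion:
    - [-0.6,-1.9,50,0,0,0,85]
    - [-0.6,-1.9,100,0,0,0,85]
    - [-0.6,-1.9,135,0,0,0,80]
    - [-0.6,-1.9,153,0,0,0,75]
    - [-0.6,-1.9,160,0,0,0,70]
    - [-0.6,-1.9,163,0,0,0,65]
    - [-0.6,-1.9,163,0,0,0,55]
    - [-0.6,-1.9,163,0,0,0,40]
    - [-0.6,-1.9,163,0,0,0,40]
    - [-0.6,-1.9,163,0,0,0,40]
    - [-0.6,-1.9,163,0,0,0,40]
  force: 40

```text
time: 26.6
tcp_pos: [472.8, -308.9, 7.3]
eef_rot: [2.221, 2.219, 0.0]
force: [-1.1, 0.5, 5.8]
finger_gap: 44.6
gripper_force: 39.8
```

Emit:
move_arm:
  motion:
    - [0,0,-20,0,0,0,40]
    - [0,0,-65,0,0,0,40]
    - [0,0,-115,0,0,0,40]
    - [15,10,-150,0,0,0,40]
    - [50,35,-155,0,0,0,40]
    - [92,65,-155,0,0,0,40]
    - [134,94,-155,0,0,0,40]
    - [176,123,-155,0,0,0,40]
    - [218,153,-155,0,0,0,40]
    - [260,182,-155,0,0,0,40]
    - [302,211,-155,0,0,0,40]
    - [337,236,-150,0,0,0,40]

```text
time: 28.1
tcp_pos: [709.5, 30.5, 157.0]
eef_rot: [2.221, 2.221, 0.002]
force: [0.5, -0.1, -1.5]
finger_gap: 43.9
gripper_force: 41.1
```

Emit:
move_arm:
  motion:
    - [0,0,25,0,0,0,40]
    - [0,0,45,0,0,0,40]
    - [0,0,58,0,0,0,40]
    - [0,0,63,0,0,0,40]
    - [0,0,63,0,0,0,40]
    - [0,0,63,0,0,0,40]

```text
time: 28.85
tcp_pos: [708.9, 28.2, 93.9]
eef_rot: [2.222, 2.22, 0.002]
force: [-0.2, -0.1, -1.5]
finger_gap: 44.4
gripper_force: 41.2
```

```bash
python3 - <<'E'
from crown import *
for i in range(2): im=r.get_image("side"); s=r.read_state(); print(s["time"],s["tcp_pos"],s["force"],s["finger_gap"],s["gripper_force"])
E
```

```text
28.9 [708.87613333  28.31470573  93.92914607] [ 0.05071065  0.48237853 -0.93818639] 44.24972457152899 41.19136426146724
28.95 [708.80255071  28.33725556  93.81371103] [-0.70234375  0.24540045 -0.76065954] 44.130711886061846 41.19117627022206
```

Emit:
move_arm:
  motion:
    - [-1,-0.8,3,0,0,0,40]
    - [-1,-0.8,6,0,0,0,40]
    - [-1,-0.8,7.5,0,0,0,40]
    - [-1,-0.8,8.5,0,0,0,40]
    - [-1,-0.8,8.5,0,0,0,40]

```text
time: 29.58
tcp_pos: [707.6, 27.4, 84.5]
eef_rot: [2.222, 2.221, 0.0]
force: [-0.6, -0.5, -1.2]
finger_gap: 44.3
gripper_force: 41.2
```

Emit:
move_arm:
  motion:
    - [0,0.3,0.7,0,0,0,40]
    - [0,0.3,1.3,0,0,0,40]
    - [0,0.3,1.8,0,0,0,40]
    - [0,0.3,1.8,0,0,0,40]

```text
time: 30.08
tcp_pos: [707.7, 27.4, 84.4]
eef_rot: [2.222, 2.22, -0.0]
force: [-5.9, -0.8, 12.8]
finger_gap: 44.5
gripper_force: 42.4
```

Contact. Releasing and rising.

Emit:
move_arm:
  motion:
    - [0,0,-0.8,0,0,0,46]
    - [0,0,-1,0,0,0,52]
    - [0,0,-1,0,0,0,62]
    - [0,0,-1,0,0,0,75]
    - [0,0,-5,0,0,0,85]
    - [0,0,-30,0,0,0,85]
    - [0,0,-80,0,0,0,85]
    - [0,0,-130,0,0,0,85]
    - [0,0,-165,0,0,0,85]
    - [0,0,-165,0,0,0,85]
    - [0,0,-165,0,0,0,85]
    - [0,0,-165,0,0,0,85]

```text
time: 31.58
tcp_pos: [707.2, 27.1, 246.2]
eef_rot: [-2.221, -2.22, 0.003]
force: [0.8, 0.6, -0.7]
finger_gap: 85.0
gripper_force: 0.0
```

```bash
python3 - <<'E'
from crown import *
for i in range(2): im=r.get_image("wrist")
s=r.read_state(); print(s["time"],s["tcp_pos"]); save(im,"w10")
print([cap_top(im,(708,28),23,thr=t) for t in (45,55)])
print([crown(im,(708,28),28,thr=k) for k in (130,160)])
im=r.get_image("side"); cv2.imwrite("pics/s10.png",cv2.resize(im["image"][110:270,170:400][...,::-1],None,fx=3.4,fy=3.4))
E
```

```text
31.675 [707.42116796  27.19347561 246.43016723]
[(array([708.00895415,  27.85315801]), np.int32(1677), 1881.491998890764), (array([707.99148781,  27.87738091]), np.int32(1689), 1881.5656149906572)]
[(array([710.91092717,  29.56199902]), ((261.7882385253906, 175.6062774658203), (47.50272750854492, 51.733585357666016), 143.10385131835938), np.float64(55.27751227617397)), (array([711.92093172,  31.04460341]), ((262.7915954589844, 174.1791534423828), (43.511802673339844, 49.77663803100586), 135.4180450439453), np.float64(55.27751227617397))]
```

View pics/w10.png

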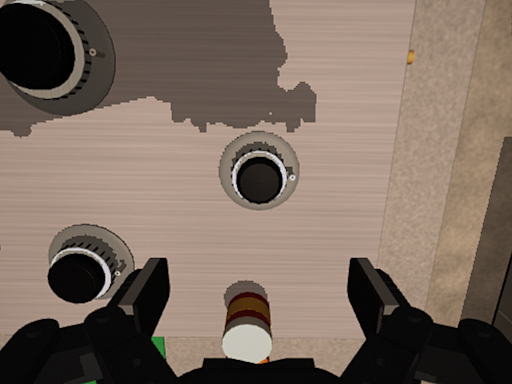

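View pics/s10.png

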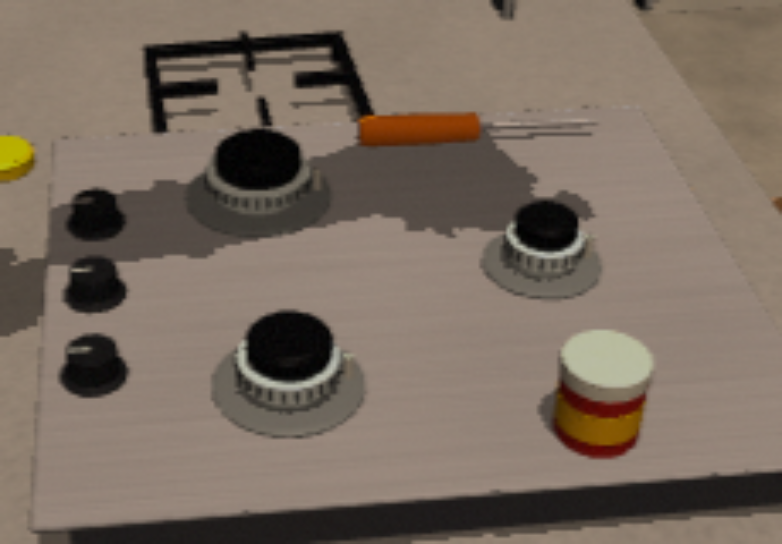

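The small cap sits at (708.0, 27.9) on the burner measured at (708, 28). All three caps are level and on their own burners, and the tin, screwdriver and pan support haven't moved. Handing in.

```bash
python3 -c "
from bench import r
print(r.job_done())"
```

```text
the job is handed in; nothing more can be done
None
```

All three caps are on their own burners, level and centred to within about 1 mm by the camera measurements, and the job was handed in at about 32 s of the 104 s limit.

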